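# Feel along a model wing's leading edge to the filler patch

## Robot

A 6-joint arm with a two-finger parallel gripper is mounted at the origin on the work surface. World frame = base frame: x ahead of the robot, y to its left, z up, the work surface at z = 0. Lengths are in m, angles in degrees, forces in N, time in s.
With the tool pointing down it reaches from about 0.25 to 0.725 m from the base axis. Payload 9.7 kg.
Tool frame: the origin (TCP) lies between the finger pads, 19 mm behind the fingertips; this is the grasp point; z points along the fingers, y is the line along which they close (so a half turn about z gives the same grasp; the last joint's range is limited). The gripper opens to 85 mm and grips with 20 to 120 N. Pads are 22 mm wide; open, the fingers measure 114 mm over their backs; the gripper's body (76 mm by 85 mm) begins 54 mm behind the grasp point. The pads swing forward as they close: fully open they stand 13 mm farther back than shut.
Start: joints at [65.489, 4.979, 10.078, 95.1, 0, 90], TCP at [0.228, 0.5, 0.25] pointing down, gripper open.
Joint ranges: [-179.16, 179.16], [-48.56, 103.87], [-65.8, 70.77], [-126.05, 130.52], [-82.76, 87.17], [-180, 180]. Speed limits (degrees/s): [127.2, 127.2, 147.25, 180, 180, 180].

## Interface

Orientations are given as [roll, pitch, yaw] about the fixed x, y, z axes, in that order (R = Rz(yaw) Ry(pitch) Rx(roll)).
In Python, from workcell import bot gives the robot as it stands.
- The arm moves only by the tool play_rows, never from a script. Its argument "targets" is a list of rows, each an object with "grip": the closure in counts, from 0 (fully open) to 255 (shut); "linear": the shift along the world's x, y, z in cm, a list of three; "delta_rot": the turn, a rotation vector about the world's x, y, z in rad, a list of three. A call has 1 to 10 rows; each row is the pose to reach, as a shift and turn from the pose commanded when the call began; what a row does not reach only later rows make up. A row lasts 1/10 s, in which the tool goes at most 50 mm and 8.59 degrees, less where a joint would pass 70% of its speed; a pose out of reach is approached as far as the arm can. A call with a gripper value outside its range is refused whole. The fingers move at their own pace and stop on an object; "force" is the grip in N (left out, the last holds). Time passes only in rows, so rows that repeat a pose let the fingers close. It gives the time, the measured TCP pose, the force, the opening and the grip force at its end, in the units of the state.
- bot.get_obs(): the state, without advancing time (a new reading comes with each control period).
- bot.camera(name): name is "scene" or "top" or "wrist"; returns a dict with "color" (400x640x3 uint8, red, green, blue), "range_z" (400x640 float32, m along the optical axis (not along the pixel's ray), 0 where there is no reading), "fov_y" (degrees; the focal length in pixels is half the picture's height over the tangent of half this angle, whatever the lens; pixels are square), "cx", "cy" (the principal point, pixels), "dist_coeffs" ([k1, k2, p1, p2, k3] as OpenCV has them; the pictures are not rectified), "world_to_cam" (4x4, takes a point from world to camera coordinates). Camera axes: x right, y up, looking along -z (the intrinsics and any distortion apply to the point x, -y, -z); pixel columns grow to the right and rows downward; lengths in m; the calibration is good to about 2 mm. A picture is of the moment at which its call begins.
- bot.job_done(): hands the job in; it is judged then, once.
Trained networks look in a picture, given as the dict that the camera call returned (one of the last four; its "shot" number tells which), for a name from the list of things; names that differ only in an ending like _2 or _b are one class to them, and where a whole thing is asked for, a point or a joint stands for the part that bears it (a point fixed in the world has none). Each returns a list of dicts, best first, with "conf" (0 to 1); they miss things now and then, are a little off and sometimes report something else, mostly with a low value. They report only what shows in the picture. A call takes as long as a camera call.
- bot.search_frame(picture, target): "box" ([left, top, right, bottom] in pixels, round what is visible of it).
- bot.trace(picture, target): "pixels" (400x640 bool, what is visible of it) and "box" ([left, top, right, bottom] in pixels, round what is visible of it).
- bot.pinpoint(picture, target): "pixel" ([column, row] in pixels: a listed point, or the origin of a listed thing).
The state is a dict: "time": time; "q": joint angles; "qd": joint speeds; "joint_efforts": joint torques, N m; "ee_pos": TCP position; "tcp_rot": TCP orientation; "wrist_force": force on the tool from outside, world axes, zero at the start; "torque": the same for the moment, N m; "opening": finger opening in m; "grasp_force": force on a finger pad.
Only numpy, scipy, OpenCV 4.12 (cv2) and the standard library are available. Lean on these libraries where they do the work, as an engineer would, in place of code of your own. Each camera call takes 0.05 s, during which the arm holds its last target. There are 200 camera calls.

## Task

A model aeroplane's wing stands nose-up in its foam-lined cradle: touch its upper (leading) edge at the wide root end and run your fingertips along the edge towards the blue tip, in light contact, until they rest on the pink filler patch, and do not go on past it. Finish there with the fingertips still resting lightly on the patch, to show where it must be sanded. Do not press the wing hard into its foam or lift it, and leave the filler tub, glue bottle and sanding block where they are.

Things in the scene. Friction and masses are not known exactly. Their poses are not given: they have to be found in the camera images.
- edge: Leading edge: round brown rod along the wing's top, 14 mm diameter, 342 mm long. Origin on its topmost line at the root end (wide end: dark rib, two short pins), about 214 mm above the bench. y: along the topmost line from root to blue tip, sloping down 0.117 rad; x level, z up. The fingertips' place along it is the TCP's y here: keep the tool about upright over the edge, fingers closed.
- patch: Filler patch: pink smooth bulge round the leading edge, 36 mm long, 2 mm proud with ramped ends, 210 to 290 mm from the root end, stuck fast. Origin on its topmost line at mid length; axes as edge. The fingertips are on it when they touch it with the TCP within 18 mm of its origin along y.
- cradle: Fixed cradle: plywood base 150 x 320 x 18 mm with two forks 106 mm high, lined with dark foam, that hold the wing's trailing edge. Origin under the base's centre, on the bench; y along the wing, root to tip; z up.
- filler_tub: Loose white round tub with a grey lid, 60 mm in diameter, 55 mm high, 150 g, on the bench; origin under its centre. Leave it alone.
- glue_bottle: Loose white glue bottle with a black cap, 38 mm in diameter, 115 mm high, 80 g, on the bench; origin under its centre. Leave it alone.
- sanding_block: Loose cork sanding block 115 x 60 x 32 mm with brown abrasive below, 120 g, on the bench; origin under its centre. Leave it alone.
- wing: Pale balsa wing, 340 mm span, up to 30 mm thick, 170 mm deep at the root and 130 at the tip; it carries edge and patch. Origin: trailing edge at mid span, 44 mm above the bench; y root to tip, z up. It moves only up and down on soft foam, 0.7 N per mm, and springs back. Light contact: 2 to 5 N, 3 to 7 mm down; over 14 mm from rest is too hard.

How it is judged (in metres and radians):
On the way, in this order (a step that is already met when the one before it is completed fails the run):
1. the fingertips touch the leading edge within 35 mm of the root end (contact force between the fingers and edge above 0.2 N and y of the grasp point in the frame of edge between -0.01 and 0.035 m), for 0.05 s.
2. still touching the edge, 50 to 75 mm from the root (contact force between the fingers and edge above 0.2 N and y of the grasp point in the frame of edge between 0.05 and 0.075 m), for 0.05 s.
3. still touching the edge, 90 to 115 mm from the root (contact force between the fingers and edge above 0.2 N and y of the grasp point in the frame of edge between 0.09 and 0.115 m), for 0.05 s.
4. still touching the edge, 85 to 60 mm short of the patch's middle (contact force between the fingers and edge above 0.2 N and y of the grasp point in the frame of patch between -0.085 and -0.06 m), for 0.05 s.
5. still touching the edge, 45 to 22 mm short of the patch's middle (contact force between the fingers and edge above 0.2 N and y of the grasp point in the frame of patch between -0.045 and -0.022 m), for 0.05 s.
At the end, for the whole second after the job is handed in: The fingertips rest on the filler patch (touching it with more than 0.2 N, TCP within 18 mm of its middle along the edge), the wing is within 14 mm of its free height, and tub, bottle and block are within 20 mm of where they stood (contact force between the fingers and patch above 0.2 N and y of the grasp point in the frame of patch between -0.018 and 0.018 m and distance of edge from where it was at the start of the episode below 0.014 m and distance of each of filler_tub, glue_bottle, sanding_block from where it was at the start of the episode below 0.02 m); the arm keeps its last pose, push and grip.
It fails at once if the wing is pressed hard into its foam or lifted: more than 14 mm below or 8 mm above its free height (distance of edge from where it was at the start of the episode above 0.014 m or z of edge in the frame of cradle above 0.222 m).
It fails at once if the wing is touched with more than 15 N (contact force between any of the arm, the fingers and wing above 15 N).
It fails at once if the fingers touch the edge more than 40 mm past the patch's middle, towards the tip (contact force between the fingers and edge above 0.05 N and y of the grasp point in the frame of patch above 0.04 m).
It fails at once if the filler tub, glue bottle or sanding block is moved, tipped or lifted by more than 20 mm (distance of any of filler_tub, glue_bottle, sanding_block from where it was at the start of the episode above 0.02 m).
It also fails if it takes over 42 s, if anything falls off the work surface, if the arm or the gripper's body presses on something with over 40 N, if the wrist force passes 120 N, or if a joint passes its speed limit or range.

## Working session

There is one attempt and no reset: what is moved stays moved. The work goes in short steps, Python scripts to look and compute and a tool call to move; the robot and the scene stay as the last step left them, time stands still between calls to the robot, and variables do not carry over. Pictures are saved under pics/ and viewed, at most 10 in all, crops included, and the job is handed in when it is done.

Besides the shell and the picture viewer there is one more tool, called as a command line: name --argument value ..., lists and objects as JSON in quotes. play_rows: Moves the arm, as the interface text tells. Its arguments: {"type":"object","properties":{"targets":{"type":"array","items":{"type":"object","properties":{"grip":{"type":"number"},"linear":{"type":"array","items":{"type":"number"}},"delta_rot":{"type":"array","items":{"type":"number"}}}}},"force":{"type":"number"}},"required":["targets"]}

```bash
mkdir -p pics; cat > h.py <<'E'
import numpy as np, cv2
from workcell import bot
def K(p):
    f=200/np.tan(np.radians(p["fov_y"])/2); return np.array([[f,0,p["cx"]],[0,f,p["cy"]],[0,0,1.]])
def world(p,uv,z=None):
    uv=np.asarray(uv,float).reshape(-1,2)
    n=cv2.undistortPoints(uv[:,None],K(p),np.array(p["dist_coeffs"],float))[:,0]
    if z is None:
        i=np.round(uv).astype(int); z=p["range_z"][i[:,1],i[:,0]]
    c=np.c_[n[:,0]*z,-n[:,1]*z,-z*np.ones(len(n)),np.ones(len(n))]
    return (c@np.linalg.inv(p["world_to_cam"]).T)[:,:3]
def maskpts(p,m):
    v,u=np.where(m&(p["range_z"]>0)); return world(p,np.c_[u,v])
E
python3 - <<'E'
from h import *
np.set_printoptions(precision=4,suppress=True)
ims=[]
for c in ["scene","top"]:
    p=bot.camera(c); ims.append(p["color"])
    for t in ["edge","patch","wing","cradle","filler_tub","glue_bottle","sanding_block"]:
        r=bot.trace(p,t)[:1]
        for d in r:
            P=maskpts(p,d["pixels"]); 
            print(c,t,round(d["conf"],2),d["box"],len(P), *( [np.percentile(P,2,0),np.percentile(P,98,0),np.median(P,0)] if len(P) else []))
        if t in("edge","patch"):
            for d in bot.pinpoint(p,t)[:1]: print("  pt",d["conf"],d["pixel"],world(p,d["pixel"]))
im=np.vstack(ims); im=cv2.resize(im,(480,600)); cv2.imwrite("pics/a.png",im[:,:,::-1])
print(bot.get_obs())
E
```

```text
scene edge 0.88 [244.3, 146.2, 404.8, 206.2] 1041 [ 0.5039 -0.0968  0.1696] [0.5962 0.2179 0.213 ] [0.5549 0.0445 0.194 ]
  pt 0.63 [243.4, 206.0] [[ 0.4391 -0.1279  0.0017]]
  pt 0.7 [370.6, 161.0] [[0.5294 0.1422 0.1859]]
scene wing 0.82 [245.1, 147.4, 403.5, 250.6] 6461 [ 0.5106 -0.1039  0.0497] [0.6054 0.2161 0.209 ] [0.5657 0.031  0.1542]
scene cradle 0.77 [243.8, 151.1, 406.4, 285.5] 12171 [ 0.5134 -0.0993  0.0116] [0.6459 0.2149 0.2056] [0.5761 0.0413 0.0914]
scene filler_tub 0.69 [272.3, 172.7, 294.8, 194.8] 347 [ 0.4043 -0.0515  0.0293] [ 0.4495 -0.0044  0.0578] [ 0.4297 -0.029   0.055 ]
scene glue_bottle 0.97 [390.1, 229.5, 414.0, 264.8] 637 [ 0.6199  0.1584 -0.0004] [0.6817 0.2119 0.116 ] [0.6709 0.1716 0.0675]
scene sanding_block 0.73 [311.5, 276.4, 374.1, 334.8] 2062 [ 0.6862 -0.0177  0.0008] [0.7915 0.0867 0.0347] [0.7404 0.0346 0.0319]
top edge 0.82 [211.5, 201.9, 378.7, 250.5] 1212 [ 0.5033 -0.0933  0.1677] [0.592  0.2172 0.2122] [0.5443 0.0741 0.1911]
  pt 0.62 [373.5, 204.4] [[ 0.5906 -0.0962  0.2115]]
top patch 0.6 [243.2, 235.4, 262.5, 242.3] 93 [0.5168 0.1301 0.1
[... 503 characters left out ...]
2, 252.6, 196.6] 308 [ 0.6423  0.1606 -0.0002] [0.6756 0.1941 0.1171] [0.6535 0.1743 0.0761]
top sanding_block 0.87 [276.5, 131.9, 328.4, 182.7] 1281 [ 0.6794 -0.012   0.0122] [0.7814 0.0864 0.0367] [0.7301 0.0371 0.0316]
{'time': 1.0, 'q': array([65.4892,  4.9787, 10.0784, 95.099 ,  0.0002, 90.0018]), 'qd': array([ 0.1254, -0.0223,  0.0789, -0.0946, -0.058 , -0.0236]), 'joint_efforts': array([ -0.0031, -52.0118,  46.4856,   0.0019,  -0.0001,  -0.    ]), 'ee_pos': array([0.2282, 0.5004, 0.25  ]), 'tcp_rot': array([179.9993,  -0.0002, 155.4874]), 'wrist_force': array([ 0.6085, -0.4704, -0.6288]), 'torque': array([-0.0117,  0.0184, -0.0013]), 'grasp_force': 0.0, 'opening': 0.08535442724797392}
```

View pics/a.png

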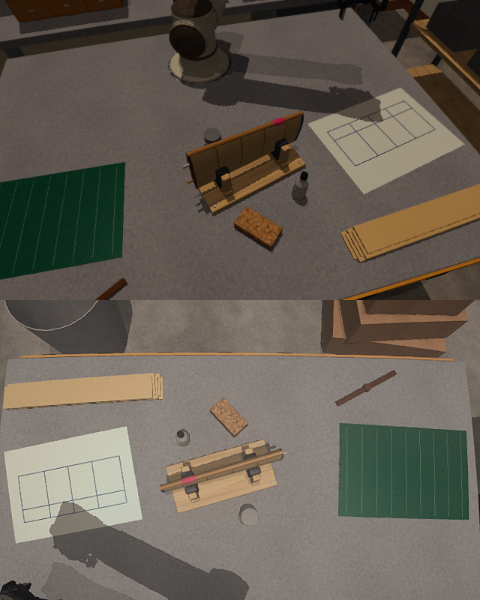

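```bash
python3 - <<'E'
from h import *
np.set_printoptions(precision=4,suppress=True)
for c in ["top","scene"]:
    p=bot.camera(c); m=bot.trace(p,"edge")[0]["pixels"]
    P=maskpts(p,m); P=P[P[:,2]>0.15]
    vx,vy,x0,y0=cv2.fitLine(P[:,:2].astype(np.float32),cv2.DIST_HUBER,0,.01,.01).ravel()
    if vy<0: vx,vy=-vx,-vy
    s=(P[:,:2]-[x0,y0])@[vx,vy]; 
    print(c,"dir",vx,vy,"heading",np.degrees(np.arctan2(vy,vx)),"c",x0,y0,"s",s.min(),s.max())
    print(" ends",np.array([x0,y0])+s.min()*np.array([vx,vy]),np.array([x0,y0])+s.max()*np.array([vx,vy]))
    for a in np.linspace(s.min(),s.max(),9)[:-1]:
        q=P[(s>=a)&(s<a+.04)]; print("  ",round(a-s.min(),3),np.percentile(q[:,2],95))
    h=cv2.cvtColor(p["color"],cv2.COLOR_RGB2HSV)
    k=(h[...,0]>150)&(h[...,0]<178)&(h[...,1]>110)&(h[...,2]>60)
    Q=maskpts(p,k); Q=Q[(Q[:,2]>.15)&(Q[:,2]<.23)]; t=(Q[:,:2]-[x0,y0])@[vx,vy]-s.min()
    print(" pink",len(Q),np.percentile(t,[1,50,99]),t.mean(),Q.mean(0),Q[:,2].max())
E
```

```text
top dir -0.27115458 0.9625358 heading 105.73298 c 0.5424185 0.0801244 s -0.1877691480042724 0.14939591731436702
 ends [ 0.5933 -0.1006] [0.5019 0.2239]
   0.0 0.21384527846478799
   0.042 0.2088746574418538
   0.084 0.20470562014118698
   0.126 0.1994354201661988
   0.169 0.19385196518436337
   0.211 0.1892949631601129
   0.253 0.1853626427039925
   0.295 0.17923812688668656
 pink 123 [0.2387 0.2553 0.2724] 0.2551751052707067 [0.5245 0.1451 0.1835] 0.19206096561179664
scene dir -0.27012208 0.9628261 heading 105.67153 c 0.5538927 0.054936856 s -0.16541288901382514 0.16902066162539522
 ends [ 0.5986 -0.1043] [0.5082 0.2177]
   0.0 0.21396688327192964
   0.042 0.20994317903150142
   0.084 0.2043620168269614
   0.125 0.1996156997804086
   0.167 0.19424873907952073
   0.209 0.18970054560622832
   0.251 0.18620287573155955
   0.293 0.1798858673709754
 pink 115 [0.2416 0.2576 0.2753] 0.2577306364939477 [0.5284 0.1437 0.1835] 0.18907093231237226
```

play_rows --targets '[{"grip": 255,"linear": [2,-3,1],"delta_rot": [0,0,-0.08]},{"grip": 255,"linear": [4,-6.5,2],"delta_rot": [0,0,-0.16]},{"grip": 255,"linear": [6,-10,3],"delta_rot": [0,0,-0.24]},{"grip": 255,"linear": [8,-13,3],"delta_rot": [0,0,-0.32]},{"grip": 255,"linear": [10,-16.5,3],"delta_rot": [0,0,-0.4]},{"grip": 255,"linear": [12,-20,3],"delta_rot": [0,0,-0.48]},{"grip": 255,"linear": [14,-23,3],"delta_rot": [0,0,-0.56]},{"grip": 255,"linear": [16,-26,3],"delta_rot": [0,0,-0.64]},{"grip": 255,"linear": [18,-29.5,3],"delta_rot": [0,0,-0.72]},{"grip": 255,"linear": [20,-33,3],"delta_rot": [0,0,-0.8]}]' --force 40

```text
time: 2.2
ee_pos: [0.4287, 0.169, 0.2802]
tcp_rot: [180.0, -0.0, 109.5]
wrist_force: [1.5, 0.4, -0.5]
opening: 0.0001
grasp_force: 0.0
```

play_rows --targets '[{"grip": 255,"linear": [2,-3,0],"delta_rot": [0,0,-0.035]},{"grip": 255,"linear": [4,-6.5,0],"delta_rot": [0,0,-0.07]},{"grip": 255,"linear": [6,-10,0],"delta_rot": [0,0,-0.07]},{"grip": 255,"linear": [8,-13,0],"delta_rot": [0,0,-0.07]},{"grip": 255,"linear": [10,-16.5,0],"delta_rot": [0,0,-0.07]},{"grip": 255,"linear": [12,-20,0],"delta_rot": [0,0,-0.07]},{"grip": 255,"linear": [14,-23,0],"delta_rot": [0,0,-0.07]},{"grip": 255,"linear": [16,-26,0],"delta_rot": [0,0,-0.07]},{"grip": 255,"linear": [16.2,-26,0],"delta_rot": [0,0,-0.07]},{"grip": 255,"linear": [16.2,-26,0],"delta_rot": [0,0,-0.07]}]'

```text
time: 3.2
ee_pos: [0.5904, -0.0901, 0.2793]
tcp_rot: [-179.9, -0.0, 105.6]
wrist_force: [-0.6, 0.8, 0.1]
opening: 0.0001
grasp_force: 0.0
```

```bash
python3 - <<'E'
from h import *
np.set_printoptions(precision=4,suppress=True)
o=bot.get_obs(); print(o["time"],o["ee_pos"],o["tcp_rot"],o["wrist_force"],o["opening"],o["q"])
a=bot.camera("scene");b=bot.camera("wrist")
im=np.hstack([a["color"][80:380,200:500],cv2.resize(b["color"],(480,300))]); cv2.imwrite("pics/b.png",im[:,:,::-1])
for c,p in(("scene",a),("wrist",b)):
  for t in("edge","patch"):
    for d in bot.trace(p,t)[:1]:
        P=maskpts(p,d["pixels"]);P=P[(P[:,2]>.15)&(P[:,2]<.225)]
        if len(P): print(c,t,d["conf"],d["box"],len(P),P.min(0),P.max(0))
E
```

```text
3.2 [ 0.5904 -0.0901  0.2793] [-179.9439   -0.0376  105.5627] [-0.5591  0.7824  0.054 ] 0.0001097402952124905 [-8.683  12.5987 21.9538 99.4217  0.0113 65.7542]
scene edge 0.92 [243.5, 149.4, 404.4, 211.4] 1136 [ 0.4989 -0.1063  0.1681] [0.6011 0.2244 0.2149]
scene patch 0.51 [364.9, 159.5, 381.3, 165.8] 115 [0.5182 0.1269 0.1743] [0.5372 0.1596 0.1888]
wrist edge 0.73 [305.7, 0.6, 332.3, 242.6] 5824 [ 0.5525 -0.1023  0.1914] [0.6013 0.0281 0.216 ]
```

View pics/b.png

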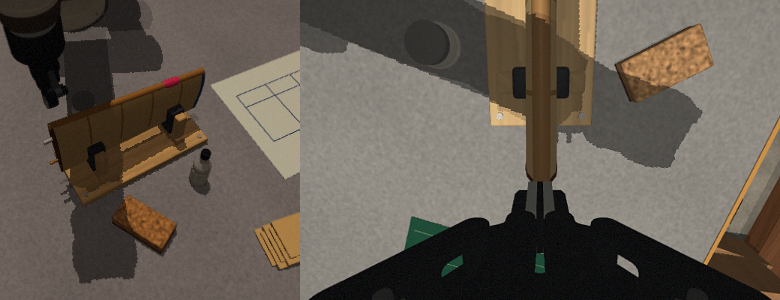

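play_rows --targets '[{"grip": 255,"linear": [0,0,-1.5]},{"grip": 255,"linear": [0,0,-3]},{"grip": 255,"linear": [0,0,-3.8]},{"grip": 255,"linear": [0,0,-4.2]},{"grip": 255,"linear": [0,0,-4.4]},{"grip": 255,"linear": [0,0,-4.6]},{"grip": 255,"linear": [0,0,-4.8]},{"grip": 255,"linear": [0,0,-4.9]},{"grip": 255,"linear": [0,0,-5.0]},{"grip": 255,"linear": [0,0,-5.0]}]'

```text
validation failed for argument at $.ta...
```

delta_rot is evidently required in each row.

play_rows --targets '[{"grip": 255,"linear": [0,0,-1.5],"delta_rot": [0,0,0]},{"grip": 255,"linear": [0,0,-3],"delta_rot": [0,0,0]},{"grip": 255,"linear": [0,0,-3.8],"delta_rot": [0,0,0]},{"grip": 255,"linear": [0,0,-4.2],"delta_rot": [0,0,0]},{"grip": 255,"linear": [0,0,-4.4],"delta_rot": [0,0,0]},{"grip": 255,"linear": [0,0,-4.6],"delta_rot": [0,0,0]},{"grip": 255,"linear": [0,0,-4.8],"delta_rot": [0,0,0]},{"grip": 255,"linear": [0,0,-4.9],"delta_rot": [0,0,0]},{"grip": 255,"linear": [0,0,-5.0],"delta_rot": [0,0,0]},{"grip": 255,"linear": [0,0,-5.0],"delta_rot": [0,0,0]}]'

```text
time: 4.5
ee_pos: [0.5903, -0.0896, 0.2301]
tcp_rot: [180.0, 0.0, 105.6]
wrist_force: [-0.8, 0.2, 0.4]
opening: 0.0003
grasp_force: 0.6
```

play_rows --targets '[{"grip": 255,"linear": [0,0,-0.1],"delta_rot": [0,0,0]},{"grip": 255,"linear": [0,0,-0.2],"delta_rot": [0,0,0]},{"grip": 255,"linear": [0,0,-0.3],"delta_rot": [0,0,0]},{"grip": 255,"linear": [0,0,-0.3],"delta_rot": [0,0,0]}]'

```text
time: 4.9
ee_pos: [0.5903, -0.0896, 0.2271]
tcp_rot: [180.0, 0.0, 105.6]
wrist_force: [1.5, 0.2, 3.2]
opening: -0.0001
grasp_force: 1.5
```

```bash
python3 - <<'E'
from h import *
for i in range(3):
    bot.camera("wrist"); o=bot.get_obs(); print(o["wrist_force"],o["ee_pos"])
E
```

```text
[ 1.42862695 -0.2743269   2.18376942] [ 0.59028896 -0.08957351  0.22714448]
[1.2373462  0.25549398 3.08487869] [ 0.59027237 -0.08958907  0.22717939]
[ 1.0131235  -0.4543826   2.65566956] [ 0.59027826 -0.08961138  0.22718551]
```

play_rows --targets '[{"grip": 255,"linear": [-0.22,0.77,-0.09],"delta_rot": [0,0,0]},{"grip": 255,"linear": [-0.43,1.54,-0.19],"delta_rot": [0,0,0]},{"grip": 255,"linear": [-0.65,2.31,-0.28],"delta_rot": [0,0,0]},{"grip": 255,"linear": [-0.87,3.08,-0.38],"delta_rot": [0,0,0]},{"grip": 255,"linear": [-1.08,3.85,-0.47],"delta_rot": [0,0,0]},{"grip": 255,"linear": [-1.3,4.62,-0.56],"delta_rot": [0,0,0]},{"grip": 255,"linear": [-1.52,5.39,-0.66],"delta_rot": [0,0,0]},{"grip": 255,"linear": [-1.74,6.16,-0.75],"delta_rot": [0,0,0]},{"grip": 255,"linear": [-1.95,6.93,-0.85],"delta_rot": [0,0,0]},{"grip": 255,"linear": [-2.17,7.7,-0.94],"delta_rot": [0,0,0]}]'

```text
time: 6.05
ee_pos: [0.5683, -0.0119, 0.2175]
tcp_rot: [-180.0, 0.0, 105.6]
wrist_force: [0.6, -0.7, 2.9]
opening: 0.0002
grasp_force: 1.5
```

play_rows --targets '[{"grip": 255,"linear": [-0.22,0.77,-0.09],"delta_rot": [0,0,0]},{"grip": 255,"linear": [-0.43,1.54,-0.19],"delta_rot": [0,0,0]},{"grip": 255,"linear": [-0.65,2.31,-0.28],"delta_rot": [0,0,0]},{"grip": 255,"linear": [-0.87,3.08,-0.38],"delta_rot": [0,0,0]},{"grip": 255,"linear": [-1.08,3.85,-0.47],"delta_rot": [0,0,0]},{"grip": 255,"linear": [-1.3,4.62,-0.56],"delta_rot": [0,0,0]},{"grip": 255,"linear": [-1.52,5.39,-0.66],"delta_rot": [0,0,0]},{"grip": 255,"linear": [-1.74,6.16,-0.75],"delta_rot": [0,0,0]},{"grip": 255,"linear": [-1.95,6.93,-0.85],"delta_rot": [0,0,0]},{"grip": 255,"linear": [-2.17,7.7,-0.94],"delta_rot": [0,0,0]}]'

```text
time: 7.05
ee_pos: [0.5466, 0.0651, 0.2081]
tcp_rot: [-180.0, -0.0, 105.6]
wrist_force: [0.0, -2.2, 3.0]
opening: 0.0003
grasp_force: 1.5
```

```bash
python3 - <<'E'
from h import *
np.set_printoptions(precision=4,suppress=True)
o=bot.get_obs(); print(o["time"],o["ee_pos"],o["wrist_force"])
for c in("wrist","top","scene"):
    p=bot.camera(c)
    h=cv2.cvtColor(p["color"],cv2.COLOR_RGB2HSV)
    k=(h[...,0]>150)&(h[...,0]<178)&(h[...,1]>110)&(h[...,2]>60)
    Q=maskpts(p,k); Q=Q[(Q[:,2]>.15)&(Q[:,2]<.23)]
    if len(Q):
        t=(Q-o["ee_pos"])[:,:2]@[-.271,.9625]; n=(Q-o["ee_pos"])[:,:2]@[.9625,.271]
        print(c,len(Q),np.percentile(t,[1,50,99]),np.percentile(n,[1,50,99]),Q[:,2].max())
    if c=="wrist": cv2.imwrite("pics/c.png",p["color"][:,:,::-1])
E
```

```text
7.05 [0.5466 0.0651 0.2081] [ 0.0286 -2.1652  2.9619]
wrist 3499 [0.065  0.0823 0.0995] [-0.0066  0.0018  0.0102] 0.1846263572786294Traceback (most recent call last):
  File "<stdin>", line 8, in <module>
  File "h.py", line 13, in maskpts
    v,u=np.where(m&(p["range_z"]>0)); return world(p,np.c_[u,v])
                                             ~~~~~^^^^^^^^^^^^^^
  File "h.py", line 7, in world
    n=cv2.undistortPoints(uv[:,None],K(p),np.array(p["dist_coeffs"],float))[:,0]
      ~~~~~~~~~~~~~~~~~~~^^^^^^^^^^^^^^^^^^^^^^^^^^^^^^^^^^^^^^^^^^^^^^^^^^
cv2.error: OpenCV(4.12.0) /io/opencv/modules/calib3d/src/undistort.dispatch.cpp:347: error: (-215:Assertion failed) CV_IS_MAT(_src) && CV_IS_MAT(_dst) && (_src->rows == 1 || _src->cols == 1) && (_dst->rows == 1 || _dst->cols == 1) && _src->cols + _src->rows - 1 == _dst->rows + _dst->cols - 1 && (CV_MAT_TYPE(_src->type) == CV_32FC2 || CV_MAT_TYPE(_src->type) == CV_64FC2) && (CV_MAT_TYPE(_dst->type) == CV_32FC2 || CV_MAT_TYPE(_dst->type) == CV_64FC2) in function 'cvUndistortPointsInternal'
```

View pics/c.png

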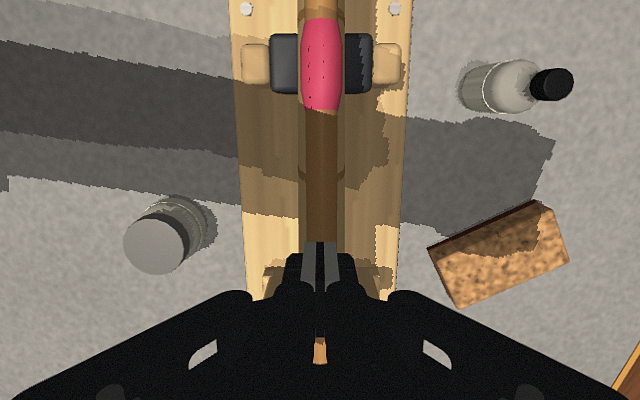

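play_rows --targets '[{"grip": 255,"linear": [-0.22,0.77,-0.09],"delta_rot": [0,0,0]},{"grip": 255,"linear": [-0.43,1.54,-0.19],"delta_rot": [0,0,0]},{"grip": 255,"linear": [-0.65,2.31,-0.28],"delta_rot": [0,0,0]},{"grip": 255,"linear": [-0.87,3.08,-0.38],"delta_rot": [0,0,0]},{"grip": 255,"linear": [-1.08,3.85,-0.47],"delta_rot": [0,0,0]},{"grip": 255,"linear": [-1.24,4.5,-0.54],"delta_rot": [0,0,0]},{"grip": 255,"linear": [-1.38,5.0,-0.6],"delta_rot": [0,0,0]},{"grip": 255,"linear": [-1.52,5.5,-0.65],"delta_rot": [0,0,0]},{"grip": 255,"linear": [-1.65,6.0,-0.7],"delta_rot": [0,0,0]},{"grip": 255,"linear": [-1.78,6.5,-0.75],"delta_rot": [0,0,0]}]'

```text
time: 8.15
ee_pos: [0.5289, 0.1297, 0.2007]
tcp_rot: [-180.0, 0.0, 105.6]
wrist_force: [0.6, -2.5, 3.6]
opening: 0.0002
grasp_force: 1.6
```

play_rows --targets '[{"grip": 255,"linear": [-0.13,0.5,-0.05],"delta_rot": [0,0,0]},{"grip": 255,"linear": [-0.26,1.0,-0.1],"delta_rot": [0,0,0]},{"grip": 255,"linear": [-0.38,1.4,-0.15],"delta_rot": [0,0,0]},{"grip": 255,"linear": [-0.42,1.58,-0.17],"delta_rot": [0,0,0]},{"grip": 255,"linear": [-0.42,1.58,-0.17],"delta_rot": [0,0,0]},{"grip": 255,"linear": [-0.42,1.58,-0.17],"delta_rot": [0,0,0]}]'

```text
time: 8.75
ee_pos: [0.5247, 0.1456, 0.199]
tcp_rot: [180.0, -0.1, 105.7]
wrist_force: [-0.2, 0.7, 4.5]
opening: -0.0001
grasp_force: 2.1
```

```bash
python3 - <<'E'
from h import *
np.set_printoptions(precision=4,suppress=True)
ims=[]
o=bot.get_obs(); print(o["time"],o["ee_pos"],o["wrist_force"])
for c in("wrist","scene"):
    p=bot.camera(c); o=bot.get_obs(); print(o["wrist_force"])
    ims.append(p["color"] if c=="wrist" else cv2.resize(p["color"][120:280,240:420],(450,400)))
    h=cv2.cvtColor(p["color"],cv2.COLOR_RGB2HSV)
    k=(h[...,0]>150)&(h[...,0]<178)&(h[...,1]>110)&(h[...,2]>60)&(p["range_z"]>0)
    if k.any():
        Q=maskpts(p,k); Q=Q[(Q[:,2]>.15)&(Q[:,2]<.23)]
        t=(Q-o["ee_pos"])[:,:2]@[-.271,.9625]
        if len(t): print(c,len(Q),np.percentile(t,[1,50,99]))
cv2.imwrite("pics/d.png",cv2.resize(np.hstack(ims),None,fx=.7,fy=.7)[:,:,::-1])
E
```

```text
8.75 [0.5247 0.1456 0.199 ] [-0.1824  0.6566  4.495 ]
[0.0332 1.3849 4.9988]
wrist 816 [0.0018 0.0115 0.0166]
[-0.2947  1.8536  4.3501]
scene 54 [-0.018  -0.0081  0.0131]
```

View pics/d.png

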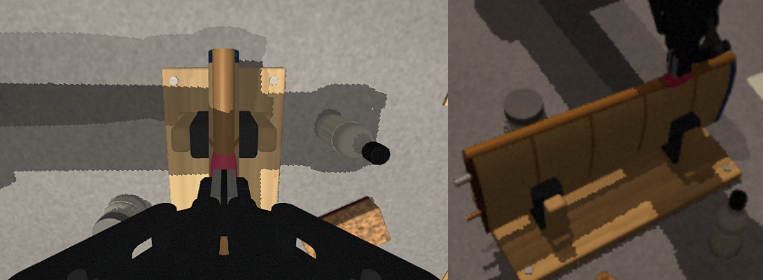

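The picture shows the fingertips resting on the pink patch at about (225,165) in the wrist view and (678,78) in the scene view. They are centred on it to about 1 mm, the contact force is about 4.5 N, and the loose items have not moved.

```bash
python3 -c "
from workcell import bot
print(bot.job_done())"
```

```text
the job is handed in; nothing more can be done
None
```

The job is handed in, verdict not shown: the fingertips touched the edge at the root end, slid along it in light contact of about 3 N, and stopped on the pink patch, centred to about 1 mm with about 4.5 N; I saw no movement of the tub, bottle or block.

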